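Hang the spare condenser in its bayonet bracket

ROBOT

A 6-joint arm with a two-finger parallel gripper is mounted at the origin on the work surface. World frame = base frame: x ahead of the robot, y to its left, z up, the work surface at z = 0. Lengths are in m, angles in rad, forces in N, time in s.
With the tool pointing down it reaches from about 0.35 to 0.85 m from the base axis. Payload 8.1 kg.
Tool frame: the origin (TCP) lies on the mounting face of the last link; the fingertips stand 186 mm ahead of it and the grasp point (between the pads) lies 167 mm ahead of it; z points along the fingers, y is the line along which they close (so a half turn about z gives the same grasp; the last joint's range is limited). The gripper opens to 93 mm and grips with 3 to 60 N. Pads are 15 mm wide; open, the fingers measure 128 mm over their backs; the gripper's body (75 mm by 188 mm) begins 65 mm behind the grasp point.
Start: joints at [-1.373, 0.13, 1.488, -0, 1.523, -0.085], TCP at [0.167, -0.576, 0.405] pointing down, gripper open.
Joint ranges: [-2.96, 2.96], [-0.89, 2.26], [0.02, 2.5], [-1.34, 4.48], [0, 2.73], [-2.66, 2.66]. Speed limits (rad/s): [2.39, 2.39, 2.79, 3.14, 3.14, 3.14].

INTERFACE

Orientations are given as a rotation vector (axis times angle).
In Python, from plant import * gives the robot as it stands. The module is installed in compiled form; this text tells all that it offers.
- The arm moves only by the tool arm_command, never from a script. Its argument "increments" is a list of rows, each a list of 6 numbers: the shift along the tool's x, y, z in units of 0.2 m (1.0 is 0.2 m), then the turn, a rotation vector about the tool's x, y, z in units of pi rad (1.0 is pi rad). A call has exactly 5 rows; each row is the pose to reach, as a shift and turn from the pose commanded when the call began, along the tool's axes at that moment, turning the shorter way round; what a row does not reach only later rows make up. A row lasts 1/8 s, in which the tool goes at most 62.5 mm and 10.7 degrees, less where a joint would pass 70% of its speed; a pose out of reach is approached as far as the arm can. A call with a number of a shift or a turn outside -1 to 1 is refused whole. A call with a gripper value outside its range is refused whole. "fingers" is the closure, from -1 (fully open) to 1 (shut), set as the call begins (left out, the last holds). The fingers move at their own pace and stop on an object; "force" is the grip in N (left out, the last holds). Time passes only in rows, so rows that repeat a pose let the fingers close, or fill a call up. It gives the time, the measured TCP pose, the force, the opening and the grip force at its end, in the units of the state.
- read_state(): the state, without advancing time (a new reading comes with each control period).
- read_camera(name): name is "scene" or "side" or "wrist"; returns a dict with "image" (384x512x3 uint8, red, green, blue), "fx", "fy", "cx", "cy" (pixels), "T" (4x4, takes a point from camera to world coordinates). Camera axes: x right, y down, z forward; pixel columns grow to the right and rows downward; lengths in m; the calibration is good to about 2 mm. A picture is of the moment at which its call begins. There is no depth.
- close_job(): hands the job in; it is judged then, once.
The state is a dict: "t": time; "q": joint angles; "dq": joint speeds; "joint_torque": joint torques, N m; "tool_pos": TCP position; "orientation": TCP orientation; "force": force on the tool from outside, world axes, zero at the start; "wrist_torque": the same for the moment, N m; "opening": finger opening in m; "gripper_force": force on a finger pad.
Only numpy, scipy, OpenCV 4.12 (cv2) and the standard library are available. Lean on these libraries where they do the work, as an engineer would, in place of code of your own. Each camera call takes 0.05 s, during which the arm holds its last target. There are 200 camera calls.

TASK

Pick up the spare microscope condenser from the bench, lower it upright into the bayonet bracket so that its two lugs go through the two slots and it hangs on the ledge inside, then twist it clockwise (seen from above) until you feel the lugs drop into the locking notches, and let go so that it hangs there locked. The notches cannot be seen and are in a different place every time: find them by feel, never force the condenser against the bracket, and leave the other things on the bench alone.

Things in the scene. Friction and masses are not known exactly. Their poses are not given: they have to be found in the camera images.
- condenser: the condenser, 0.3 to 0.5 kg, loose, standing upright. Origin: centre of its underside; z up. Steel barrel of diameter 30 mm up to z = 76, its lowest 10 mm tapering to 22 mm; white flange of diameter 45 mm at z = 76 to 84; white grip block on top, z = 84 to 120, 26 mm thick along x and 46 mm long along y. A half turn about z gives the same part.
- grip (a point): where to grip it from above, across the block's 26 mm: on the condenser's axis, 105 mm above its underside, 15 mm below the block's top; axes as the condenser's
- lugs (a point): on the condenser's axis, level with the lugs' underside, 50 mm above the condenser's underside; axes as the condenser's. The two lugs are the ends of a straight cross bar through the barrel: 48 mm tip to tip along the condenser's y (the grip block's long direction), 8 mm wide, 6 mm high
- bracket: the bayonet bracket, fixed, rigid: a grey cast square head 68 x 68 mm, flat top 109 mm above the bench, on a column at its +x side no higher than the top, over a steel foot plate 10 mm thick. Origin: on the bench, on the axis of the head's upright hole. Slots along its y: the lugs pass when the condenser's y lies along the bracket's y, either way round
- bracket_mouth (a point): centre of the hole, level with the top of the bracket's head; axes as the bracket's. The hole is octagonal, 36 mm across flats, open below as far as the foot plate. The top plate is 5 mm thick; under it a channel 9 mm high lets the lugs turn
- slot_end (a point): outer end of one of the two opposite slots in the head's top, 27 mm from the hole's axis along the bracket's +y; the other is its mirror image at -y. Slots 13 mm wide
- bracket_ledge (a point): on the hole's axis, level with the ledge (floor of the channel, 95 mm above the bench, 14 mm below the top), on which the lugs rest once through the slots; axes as the bracket's. From there the condenser turns clockwise seen from above, by about 100 degrees to a stop; the other way a stop comes at about 20 degrees
- notch_level (a point): on the hole's axis, level with the floor of the two opposite notches in the ledge: 6 mm below the ledge. Notches 12 mm wide, square-edged, 22 to 85 degrees clockwise of the slots (angle differs every time, hidden, not measured; this point's axes are the bracket's). Lugs within about 4.5 degrees of the notches' middle sink in 6 mm if let down, if the barrel is within about 1.5 mm of the hole's axis, and then cannot turn on
- oil_bottle: bystander: small amber bottle, diameter 28 mm, 55 mm tall; origin: centre of its underside
- slide_box: bystander: flat blue box of slides, 100 x 85 x 32 mm; origin: centre of its underside
- eyepiece: bystander: black eyepiece, diameter 38 mm, 46 mm tall; origin: centre of its underside
Things that resemble listed ones, but are neither listed nor needed, are in the scene too. Several things look just like the condenser: the one meant starts farthest to the robot's right.

How it is judged:
By the outcome, as a careful person would: the job done as asked, in the order asked, and still so for the second after the job is handed in, with the robot touching nothing.
It also fails if it takes over 59 s, if anything falls off the work surface, if the arm or the gripper's body presses on something with over 40 N, if the wrist force passes 120 N, or if a joint passes its speed limit or range.

## Working session

There is one attempt and no reset: what is moved stays moved. The work goes in short steps, Python scripts to look and compute and a tool call to move; the robot and the scene stay as the last step left them, time stands still between calls to the robot, and variables do not carry over. Pictures are saved under pics/ and viewed, at most 10 in all, crops included, and the job is handed in when it is done.

Besides the shell and the picture viewer there is one more tool, called after "Request:" by a JSON object that holds its "method" and its "body". arm_command: Moves the arm, as the interface text tells. Shifts and turns lie within -1 to 1; 1 stands for 0.2 m of shift or pi rad of turn. Its arguments: {"type":"object","properties":{"increments":{"type":"array","items":{"type":"array","items":{"type":"number","minimum":-1,"maximum":1}}},"fingers":{"type":"number"},"force":{"type":"number"}},"required":["increments"]}

```bash
mkdir -p pics; python3 - <<'E'
from plant import *
import cv2,numpy as np
s=read_state(); print({k:np.round(v,3).tolist() for k,v in s.items()})
for n in ["scene","side","wrist"]:
    c=read_camera(n); cv2.imwrite(f"pics/{n}0.png",c["image"][:,:,::-1]); print(n,c["fx"],c["cx"],c["cy"],np.round(c["T"],4).tolist())
a=[cv2.imread(f"pics/{n}0.png") for n in ["scene","side"]]
E
```

```text
{'t': 0.0, 'q': [-1.373, 0.131, 1.489, -0.0, 1.523, -0.085], 'dq': [-0.0, -0.001, 0.001, -0.001, -0.001, -0.001], 'joint_torque': [-0.001, -55.983, -49.177, 0.077, 0.035, -0.0], 'tool_pos': [0.167, -0.576, 0.404], 'orientation': [-3.108, -0.442, 0.0], 'force': [0.011, 0.229, -0.111], 'wrist_torque': [0.025, -0.014, 0.001], 'gripper_force': 0.0, 'opening': 0.093}
scene 384.13308953494925 259.8125395565147 188.19566502854977 [[0.7847, 0.3398, -0.5185, 1.0854], [0.6199, -0.4216, 0.6618, -0.6953], [0.0062, -0.8407, -0.5415, 0.6214], [0.0, 0.0, 0.0, 1.0]]
side 494.35241974025166 257.62336918395937 190.92338033169975 [[0.982, -0.1057, 0.1567, 0.397], [-0.1887, -0.4978, 0.8465, -0.9146], [-0.0115, -0.8608, -0.5087, 0.6151], [0.0, 0.0, 0.0, 1.0]]
wrist 295.3647209234719 259.64370949400734 191.59048655823352 [[0.2798, -0.9173, -0.2833, 0.2462], [-0.9601, -0.268, -0.0805, -0.5533], [-0.002, 0.2946, -0.9556, 0.3847], [0.0, 0.0, 0.0, 1.0]]
```

View pics/scene0.png

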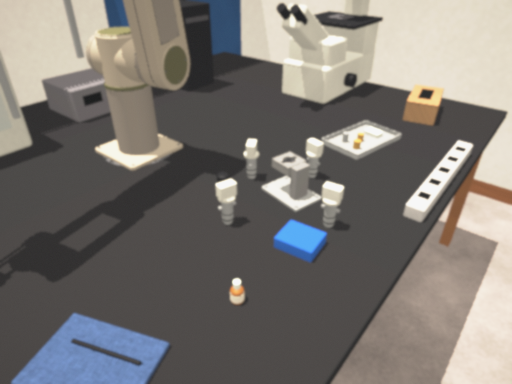

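View pics/side0.png

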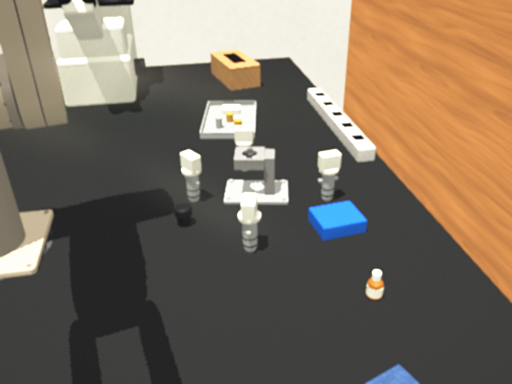

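View pics/wrist0.png

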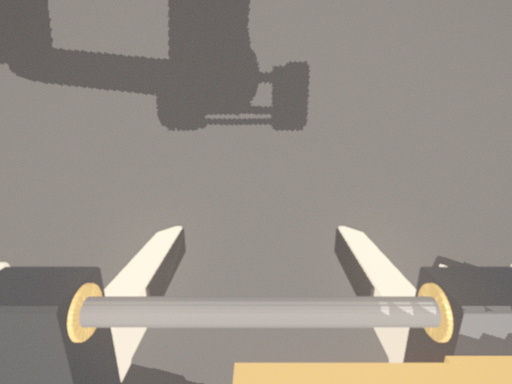

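The scene view shows four condenser-like parts, with bases at about (251,178), (228,222), (330,225) and (314,177). In the side view, they're at (193,198), (249,248), (327,198) and one half hidden near (243,140). The bracket head is at scene (291,160) and side (250,153). Next I compute their positions and crop the rightmost one, scene (228,222) / side (249,248).

```bash
cat > h.py <<'E'
from plant import *
import cv2,numpy as np
def ray(c,uv):
    T=np.array(c["T"]); d=T[:3,:3]@np.array([(uv[0]-c["cx"])/c["fx"],(uv[1]-c["cy"])/c["fy"],1]); return T[:3,3],d
def onz(c,uv,z):
    o,d=ray(c,uv); return (o+d*(z-o[2])/d[2])
def proj(c,p):
    T=np.array(c["T"]); q=T[:3,:3].T@(np.array(p)-T[:3,3]); return np.array([c["fx"]*q[0]/q[2]+c["cx"],c["fy"]*q[1]/q[2]+c["cy"]])
E
python3 - <<'E'
from h import *
a=read_camera("scene");b=read_camera("side")
for n,c,L in [("scene",a,[(251,177),(228,221),(330,224),(314,176)]),("side",b,[(193,198),(249,247),(327,197)])]:
    for p in L: print(n,p,np.round(onz(c,p,0.003)[:2],3))
print("head",np.round(onz(a,(291,160),.109),3),np.round(onz(b,(250,153),.109),3))
S=lambda c,x0,y0,w,h:cv2.resize(c["image"][y0:y0+h,x0:x0+w,::-1],(w*800//w//2*1,int(h*400/w)),interpolation=cv2.INTER_CUBIC)
i=np.hstack([S(a,180,130,180,120),S(b,170,120,180,120)])
i=np.vstack([i,np.hstack([S(a,260,145,60,50),S(b,225,190,60,80)[:333]])]);print(i.shape)
cv2.imwrite("pics/crop1.png",i)
E
```

```text
scene (251, 177) [0.432 0.094]
scene (228, 221) [ 0.527 -0.117]
scene (330, 224) [0.742 0.04 ]
scene (314, 176) [0.582 0.222]
side (193, 198) [0.429 0.103]
side (249, 247) [ 0.526 -0.113]
side (327, 197) [0.742 0.042]
head [0.573 0.099 0.109] [0.568 0.101 0.109]
(599, 800, 3)
```

View pics/crop1.png

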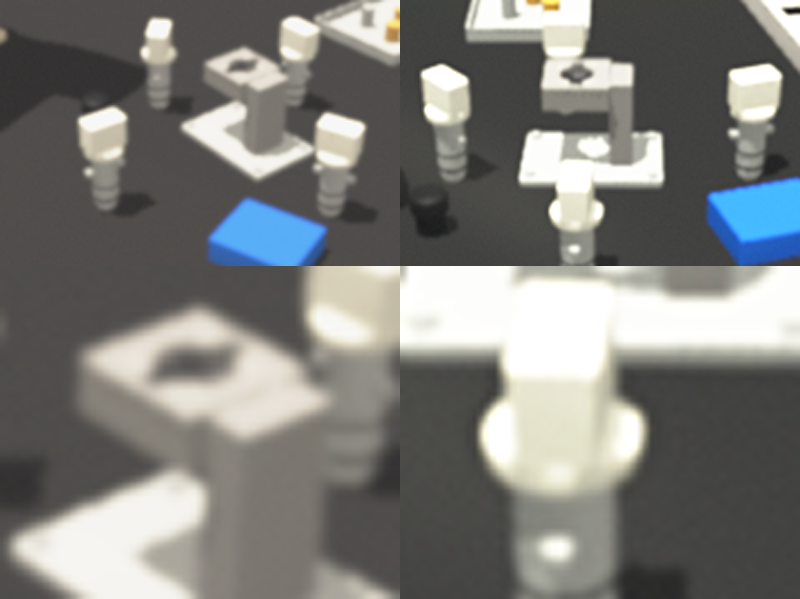

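Candidates: base pixels (251,178) → y=+0.10, (330,225) → +0.04, (314,177) → +0.22, and (228,222) → y=−0.115. The last one fits "farthest right", and both cameras and the crop agree on it. Its block's long side points roughly along world y (about 77°).

```bash
cat >> h.py <<'E'
from scipy.spatial.transform import Rotation as R
def yaw(): 
    x=R.from_rotvec(read_state()["orientation"]).as_matrix()[:,0]; return np.degrees(np.arctan2(x[1],x[0]))
def pose(y): return R.from_matrix(np.array([[np.cos(y),np.sin(y),0],[np.sin(y),-np.cos(y),0],[0,0,-1]]))
def plan(*wps,p0=None,y0=None):
    "waypoints (x,y,z,yaw deg); one tool-frame row (units) each, from given or measured pose"
    p=np.array(p0 if p0 is not None else read_state()["tool_pos"]); A=pose(np.radians(y0 if y0 is not None else yaw()))
    for w in wps:
        B=pose(np.radians(w[3])); print(np.round(np.r_[A.inv().apply(np.array(w[:3])-p)/.2,(A.inv()*B).as_rotvec()/np.pi],4).tolist())
E
python3 - <<'E'
from h import *
p=np.array([.167,-.576,.404]);t=np.array([.527,-.115,.404]);y=16.2
for k in range(3):
    q=p+(t-p)/(3-k); yy=y+(77-y)/(3-k); plan((*q,yy),p0=p,y0=y); p,y=q,yy
E
```

```text
[0.7905, -0.5704, 0.0, 0.0, 0.0, -0.1126]
[0.9392, -0.2613, 0.0, 0.0, 0.0, -0.1126]
[0.9715, 0.0802, 0.0, 0.0, 0.0, -0.1126]
```

Request:
{"method": "arm_command", "body": {"increments": [[0.2,-0.14,0,0,0,-0.03],[0.4,-0.28,0,0,0,-0.06],[0.6,-0.43,0,0,0,-0.09],[0.79,-0.57,0,0,0,-0.1126],[0.79,-0.57,0,0,0,-0.1126]], "fingers": -1}}

```text
t: 0.88
tool_pos: [0.289, -0.4206, 0.4049]
orientation: [-2.982, -0.99, -0.001]
force: [-0.3, -1.1, -0.3]
opening: 0.093
gripper_force: 0.0
```

Request:
{"method": "arm_command", "body": {"increments": [[0.24,-0.065,0,0,0,-0.03],[0.47,-0.13,0,0,0,-0.06],[0.71,-0.195,0,0,0,-0.09],[0.94,-0.26,0,0,0,-0.1126],[0.94,-0.26,0,0,0,-0.1126]]}}

```text
t: 1.5
tool_pos: [0.4088, -0.2677, 0.4048]
orientation: [2.762, 1.497, 0.001]
force: [-0.1, -0.0, -0.7]
opening: 0.0926
gripper_force: 0.0
```

Request:
{"method": "arm_command", "body": {"increments": [[0.24,0.02,0,0,0,-0.03],[0.48,0.04,0,0,0,-0.06],[0.72,0.06,0,0,0,-0.09],[0.97,0.08,0,0,0,-0.1126],[0.97,0.08,0,0,0,-0.1126]]}}

```text
t: 2.12
tool_pos: [0.5285, -0.1149, 0.4044]
orientation: [-2.456, -1.958, 0.0]
force: [0.0, -0.4, 0.2]
opening: 0.0932
gripper_force: 0.0
```

```bash
python3 - <<'E'
from h import *
s=read_state();print(s["t"],s["tool_pos"],yaw(),s["q"])
c=read_camera("wrist");cv2.imwrite("pics/w1.png",c["image"][:,:,::-1]);print(np.round(c["T"],4).tolist())
E
```

```text
2.125 [ 0.52853333 -0.11491049  0.40439409] 77.12074298766113 [-3.08891226e-01 -2.91814736e-02  1.65381848e+00  1.86000301e-05
  1.51728059e+00 -8.41067917e-02]
[[0.975, -0.2122, -0.0657, 0.5466], [-0.2221, -0.9318, -0.2869, -0.0349], [-0.0004, 0.2943, -0.9557, 0.3853], [0.0, 0.0, 0.0, 1.0]]
```

View pics/w1.png

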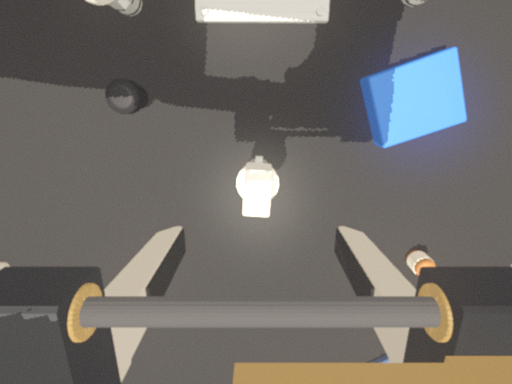

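The wrist view shows the condenser centred, with the flange at (257,185), the block's near edge at (257,217) and the far lug at (259,160). Its yaw looks right. I refine the pose with a silhouette fit.

```bash
cat >> h.py <<'E'
from scipy.optimize import minimize
def sil(c,x,y,a,z0=0,sc=4):
    m=np.zeros((384*sc,512*sc),np.uint8); t=np.linspace(0,2*np.pi,40); ca,sa=np.cos(a),np.sin(a)
    f=[(.0225*np.cos(u),.0225*np.sin(u),z) for u in t for z in(.076,.084)]
    b=[(i*.013,j*.023,z) for i in(-1,1) for j in(-1,1) for z in(.084,.12)]
    for P in (f,b):
        q=np.array([proj(c,(x+ca*p-sa*r,y+sa*p+ca*r,z0+z)) for p,r,z in P])*sc
        cv2.fillPoly(m,[cv2.convexHull(q.astype(np.int32))],255)
    return cv2.resize(m,(512,384),interpolation=cv2.INTER_AREA)/255.
E
python3 - <<'E'
from h import *
c=read_camera("wrist"); g=c["image"].min(2).astype(float)
r0,r1,c0,c1=150,225,225,290
print(np.round(g[150:225:6,232:284:4]).astype(int))
t=(np.clip((g-105)/60,0,1))
f=lambda p:np.sum((sil(c,p[0]/1e3,p[1]/1e3,np.radians(p[2]))-t)[r0:r1,c0:c1]**2)
for s in [(527,-115,-13),(527,-115,-5)]:
    r=minimize(f,s,method="Nelder-Mead",options=dict(initial_simplex=np.array(s)+np.array([[0,0,0],[4,0,0],[0,4,0],[0,0,6]]))); print(r.x,r.fun,t[r0:r1,c0:c1].sum())
E
```

```text
[[105 107 108 109 109  91  84  87  86  85  88  83  82]
 [109 109 115 112 113  87 188 199 105  89  87  88  84]
 [115 116 113 112 182 184 186 184 181 172 111  92  95]
 [113 114 129 225 255 249 240 224 212 203 199 108 116]
 [115 115 255 255 233 232 233 234 238 235 227 254 118]
 [121 191 255 255 255 255 255 255 255 255 251 255 144]
 [119 149 255 255 255 255 255 255 255 255 250 255 123]
 [122 121 255 255 255 255 255 255 255 255 233 236 124]
 [116 122 122 255 255 255 255 255 255 255 148 122 120]
 [118 119 121 255 255 255 255 255 255 255 125 123 122]
 [115 119 119 255 255 255 255 255 255 255 125 126 122]
 [116 116 117 116 121 122 131 137 149 151 121 117 119]
 [118 116 117 119 121 120 120 118 121 124 120 117 119]]
[ 525.50161608 -116.96934673  -16.38387147] 232.3939705882353 2509.1499999999996
[ 525.46440635 -116.78560003  -16.74451031] 232.80723471741638 2509.1499999999996
```

```bash
python3 - <<'E'
from h import *
c=read_camera("wrist"); g=c["image"].min(2).astype(float)
r0,r1,c0,c1=163,225,225,290
t=(np.clip((g-145)/60,0,1))
f=lambda p:np.sum((sil(c,p[0]/1e3,p[1]/1e3,np.radians(p[2]))-t)[r0:r1,c0:c1]**2)
s=(526,-117,-13)
r=minimize(f,s,method="Nelder-Mead",options=dict(initial_simplex=np.array(s)+np.array([[0,0,0],[4,0,0],[0,4,0],[0,0,6]]))); print(r.x,r.fun)
x,y,a=r.x; plan((x/1e3,y/1e3,.272,a+90))
E
```

```text
[ 525.46869524 -116.71971328  -16.38325103] 37.36022971933872
[0.0004, -0.008, 0.6624, 0.0, 0.0, 0.0181]
```

Request:
{"method": "arm_command", "body": {"increments": [[0.0,-0.008,0.1,0,0,0.018],[0.0,-0.008,0.28,0,0,0.018],[0.0,-0.008,0.46,0,0,0.018],[0.0,-0.008,0.6,0,0,0.018],[0.0,-0.008,0.66,0,0,0.018]]}}

```text
t: 2.9
tool_pos: [0.5245, -0.1167, 0.2709]
orientation: [-2.514, -1.881, 0.003]
force: [-0.5, 0.4, 0.5]
opening: 0.093
gripper_force: 0.0
```

Request:
{"method": "arm_command", "body": {"increments": [[0,0,0,0,0,0],[0,0,0,0,0,0],[0,0,0,0,0,0],[0,0,0,0,0,0],[0,0,0,0,0,0]], "fingers": 1, "force": 35}}

```text
t: 3.52
tool_pos: [0.526, -0.1152, 0.2731]
orientation: [2.512, 1.886, 0.001]
force: [-0.6, 0.4, -0.1]
opening: 0.0476
gripper_force: 0.0
```

```bash
python3 - <<'E'
from h import *
s=read_state();print(s["t"],s["tool_pos"],yaw(),s["force"],s["wrist_torque"],s["opening"],s["gripper_force"])
E
```

```text
3.525 [ 0.52598669 -0.11516633  0.2730976 ] 73.77805588764922 [-0.59804435  0.40238226 -0.13871936] [-0.02195392 -0.05209379  0.02717144] 0.047578564528735455 0.0
```

Request:
{"method": "arm_command", "body": {"increments": [[0,0,0,0,0,0],[0,0,0,0,0,0],[0,0,0,0,0,0],[0,0,0,0,0,0],[0,0,0,0,0,0]]}}

```text
t: 4.15
tool_pos: [0.5258, -0.1152, 0.2727]
orientation: [-2.513, -1.885, 0.0]
force: [-0.1, 0.2, 0.1]
opening: 0.0256
gripper_force: 35.0
```

Request:
{"method": "arm_command", "body": {"increments": [[0,0,-0.1,0,0,0],[0,0,-0.3,0,0,0],[0,0,-0.5,0,0,0],[0,0,-0.68,0,0,0],[0,0,-0.76,0,0,0]]}}

```text
t: 4.78
tool_pos: [0.5261, -0.1153, 0.4265]
orientation: [2.511, 1.884, 0.002]
force: [0.9, -0.5, -4.4]
opening: 0.0259
gripper_force: 35.0
```

```bash
python3 - <<'E'
from h import *
s=read_state();print(s["t"],s["tool_pos"],yaw(),s["force"],s["wrist_torque"],s["opening"],s["gripper_force"])
plan((.54,-.01,.424,90)); plan((.555,-.005,.424,90),y0=73.6,p0=(.5255,-.1165,.424))
E
```

```text
4.775 [ 0.52607897 -0.11532573  0.42652114] 73.76683323754335 [ 0.88583347 -0.54821311 -4.38900881] [-0.09547753 -0.15764382 -0.01229011] 0.025946244215826027 34.95500922203064
[0.5251, -0.0804, 0.0126, 0.0, 0.0, -0.0902]
[0.5765, -0.0159, 0.0, 0.0, 0.0, -0.0911]
```

Request:
{"method": "arm_command", "body": {"increments": [[0.13,0,0,0,0,-0.018],[0.28,0,0,0,0,-0.018],[0.42,0,0,0,0,-0.018],[0.5,-0.01,0,0,0,-0.018],[0.5,-0.01,0,0,0,-0.018]]}}

```text
t: 5.4
tool_pos: [0.5518, -0.0179, 0.4237]
orientation: [-2.456, -1.957, 0.002]
force: [-0.1, -0.2, -4.8]
opening: 0.0259
gripper_force: 35.0
```

```bash
python3 - <<'E'
from h import *
c=read_camera("wrist");cv2.imwrite("pics/w2.png",cv2.resize(c["image"][:300,100:420,::-1],(640,600),interpolation=cv2.INTER_CUBIC))
cv2.imwrite("pics/w2raw.png",c["image"]);np.save("w2T.npy",{k:c[k] for k in("fx","fy","cx","cy","T")},allow_pickle=True)
s=read_state();print(s["t"],s["tool_pos"],yaw(),s["q"]);
E
```

```text
5.45 [ 0.55171705 -0.01865216  0.4239412 ] 77.05522593016815 [-1.26492882e-01 -6.06888087e-03  1.59548913e+00 -5.26930551e-04
  1.55350341e+00  9.94459267e-02]
```

View pics/w2.png

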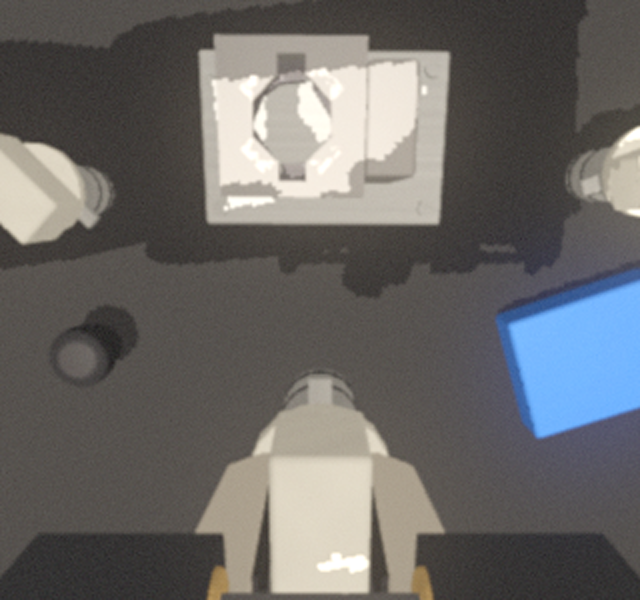

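The view shows the bracket head from above: slot ends at zoomed (292,53) and (292,181), head corners at (214,35) and (369,35). It also shows the held condenser, with its block's far edge at (271–371,457). I turn these into positions.

```bash
python3 - <<'E'
from h import *
c=np.load("w2T.npy",allow_pickle=True).item()
raw=lambda u,v:(100+(u+.5)/2-.5,(v+.5)/2-.5)
P=lambda u,v,z:onz(c,raw(u,v),z)
a,b=P(292,53,.109),P(292.5,181,.109);d=a-b
print("slots",a,b,"len",np.hypot(*d[:2]),"yaw",np.degrees(np.arctan2(d[1],d[0])),"centre",(a+b)/2)
q=[P(*k,.109) for k in[(214,35),(369,35),(366,197),(217,197)]]
print("corners mean",np.mean(q,0),[round(float(np.hypot(*(q[i]-q[i-1])[:2])),4) for i in range(4)],[round(np.degrees(np.arctan2(*(q[i]-q[j])[1::-1])),1) for i,j in((1,0),(2,3),(0,3),(1,2))])
t=read_state()["tool_pos"];y=np.radians(yaw());x=np.array([np.cos(y),np.sin(y)]);yy=np.array([np.sin(y),-np.cos(y)])
for n,u,v,z in[("blockL",271,457,.272),("blockR",371,457,.272),("lug tip",319,372,.272-.067)]:
    e=P(u,v,z)[:2]-t[:2];print(n,"tool x,y mm",1e3*e@x,1e3*e@yy)
m=(a+b)[:2]/2-t[:2];print("mouth rel tool",m@x*1e3,m@yy*1e3)
E
```

```text
slots [0.57124495 0.12676426 0.109     ] [0.55871148 0.07414379 0.109     ] len 0.05409253008591083 yaw 76.60257467404928 centre [0.56497822 0.10045403 0.109     ]
corners mean [0.56461811 0.10048063 0.109     ] [0.0685, 0.0687, 0.0684, 0.0711] [np.float64(-12.9), np.float64(-12.9), np.float64(75.3), np.float64(77.4)]
blockL tool x,y mm 23.099673967654383 -12.546743662731316
blockR tool x,y mm 23.15911455308088 11.870283465819622
lug tip tool x,y mm 25.4968751295166 -1.0392764893261
mouth rel tool 119.04993291056537 -13.757040831757656
```

Request:
{"method": "arm_command", "body": {"increments": [[0.14,-0.016,0,0,0,0],[0.31,-0.035,0,0,0,0],[0.48,-0.054,0,0,0,0.001],[0.58,-0.065,0.04,0,0,0.001],[0.592,-0.066,0.1,0,0,0.001]]}}

```text
t: 6.08
tool_pos: [0.5657, 0.0999, 0.404]
orientation: [2.46, 1.953, -0.0]
force: [-0.3, 0.7, -4.2]
opening: 0.0259
gripper_force: 35.0
```

```bash
python3 - <<'E'
from h import *
c=read_camera("wrist");d=read_camera("side");e=read_camera("scene")
S=lambda c,x0,y0,w,h:cv2.resize(c["image"][y0:y0+h,x0:x0+w,::-1],(400,400),interpolation=cv2.INTER_CUBIC)
s=read_state();print(s["t"],s["tool_pos"],yaw(),s["force"])
cv2.imwrite("pics/w3.png",np.vstack([np.hstack([S(d,210,100,80,80),S(e,250,110,80,80)])[:,:]]))
m=(.565,.1005,.109)
for n,k in(("side",d),("scene",e)):print(n,proj(k,m),"axis low",proj(k,(*s["tool_pos"][:2],s["tool_pos"][2]-.272)),proj(k,(*s["tool_pos"][:2],s["tool_pos"][2]-.15)))
E
```

```text
6.225 [0.56526041 0.09866782 0.40291301] 76.79431847002502 [-0.08239959  1.05237237 -3.70283887]
side [248.64847952 153.14836216] axis low [248.70096702 144.86292585] [247.53435463  93.59179115]
scene [289.05581848 158.99908319] axis low [289.13217891 152.2757195 ] [291.37261644 110.28009493]
```

View pics/w3.png

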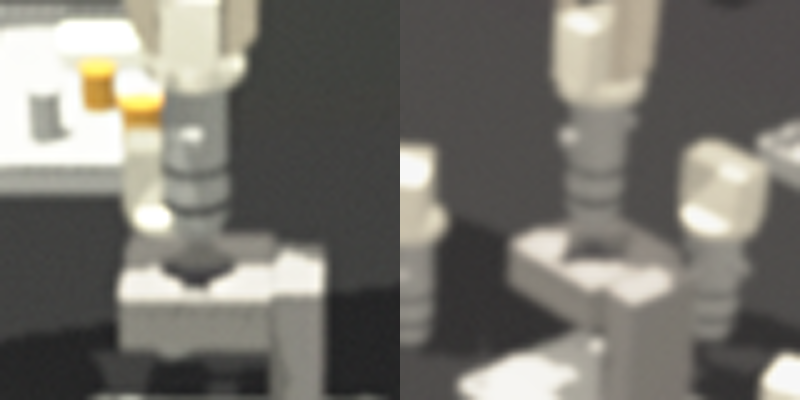

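The side and scene views show the condenser upright with its tip centred over the hole (zoomed (195,250) side, (595,235) scene). I lower it in guarded steps.

Request:
{"method": "arm_command", "body": {"increments": [[0,0,0.05,0,0,0],[0,0,0.11,0,0,0],[0,0,0.17,0,0,0],[0,0,0.23,0,0,0],[0,0,0.28,0,0,0]]}}

```text
t: 6.85
tool_pos: [0.5655, 0.0997, 0.3476]
orientation: [-2.461, -1.952, 0.001]
force: [-0.0, -1.0, -4.7]
opening: 0.0259
gripper_force: 35.0
```

Request:
{"method": "arm_command", "body": {"increments": [[0,0,0.015,0,0,0],[0,0,0.03,0,0,0],[0,0,0.045,0,0,0],[0,0,0.06,0,0,0],[0,0,0.07,0,0,0]]}}

```text
t: 7.48
tool_pos: [0.5657, 0.0997, 0.3347]
orientation: [2.462, 1.952, 0.0]
force: [0.5, 0.5, -3.1]
opening: 0.0257
gripper_force: 35.0
```

Request:
{"method": "arm_command", "body": {"increments": [[0,0,0.007,0,0,0],[0,0,0.014,0,0,0],[0,0,0.021,0,0,0],[0,0,0.028,0,0,0],[0,0,0.035,0,0,0]]}}

```text
t: 8.1
tool_pos: [0.5656, 0.0997, 0.3276]
orientation: [2.462, 1.952, -0.0]
force: [0.2, -0.0, -3.9]
opening: 0.0259
gripper_force: 35.0
```

Request:
{"method": "arm_command", "body": {"increments": [[0,0,0.006,0,0,0],[0,0,0.012,0,0,0],[0,0,0.018,0,0,0],[0,0,0.024,0,0,0],[0,0,0.025,0,0,0]]}}

```text
t: 8.72
tool_pos: [0.5656, 0.0997, 0.3226]
orientation: [-2.461, -1.952, 0.0]
force: [-0.3, -0.6, -4.4]
opening: 0.0257
gripper_force: 35.0
```

Request:
{"method": "arm_command", "body": {"increments": [[0,0,0.006,0,0,0],[0,0,0.012,0,0,0],[0,0,0.016,0,0,0],[0,0,0.02,0,0,0],[0,0,0.02,0,0,0]]}}

```text
t: 9.35
tool_pos: [0.5656, 0.0997, 0.3186]
orientation: [-2.462, -1.952, 0.0]
force: [-0.1, -0.2, -4.5]
opening: 0.0259
gripper_force: 35.0
```

Request:
{"method": "arm_command", "body": {"increments": [[0,0,0.002,0,0,0],[0,0,0.004,0,0,0],[0,0,0.006,0,0,0],[0,0,0.007,0,0,0],[0,0,0.007,0,0,0]]}}

```text
t: 9.98
tool_pos: [0.5657, 0.0997, 0.3177]
orientation: [2.461, 1.952, 0.001]
force: [-0.5, -0.6, -1.4]
opening: 0.0259
gripper_force: 35.0
```

Contact with the ledge came at z≈0.3175, which matches the expected 0.317. Next I press lightly and twist clockwise (+ about tool z), first up to 14°.

Request:
{"method": "arm_command", "body": {"increments": [[0,0,0.002,0,0,0.016],[0,0,0.003,0,0,0.032],[0,0,0.004,0,0,0.048],[0,0,0.005,0,0,0.064],[0,0,0.006,0,0,0.078]]}}

```text
t: 10.6
tool_pos: [0.5663, 0.0997, 0.3176]
orientation: [2.682, 1.634, 0.004]
force: [0.8, -0.6, 3.6]
opening: 0.0258
gripper_force: 35.0
```

```bash
python3 - <<'E'
from h import *
s=read_state();print(s["t"],s["tool_pos"],yaw(),s["force"],s["wrist_torque"])
E
```

```text
10.6 [0.56633866 0.09966095 0.31758339] 62.70189939763668 [ 0.76043603 -0.59397255  3.55121454] [-0.12482812 -0.11453448  0.03157026]
```

Request:
{"method": "arm_command", "body": {"increments": [[0,0,0,0,0,0.004],[0,0,0,0,0,0.008],[0,0,0,0,0,0.012],[0,0,0,0,0,0.016],[0,0,0,0,0,0.02]]}}

```text
t: 11.22
tool_pos: [0.5663, 0.0997, 0.3176]
orientation: [2.73, 1.551, 0.004]
force: [1.5, -0.8, 5.4]
opening: 0.0258
gripper_force: 35.0
```

Request:
{"method": "arm_command", "body": {"increments": [[0,0,0,0,0,0.004],[0,0,0,0,0,0.008],[0,0,0,0,0,0.012],[0,0,0,0,0,0.016],[0,0,0,0,0,0.02]]}}

```text
t: 11.85
tool_pos: [0.5663, 0.0997, 0.3176]
orientation: [2.778, 1.465, 0.004]
force: [0.1, -1.0, 5.7]
opening: 0.0258
gripper_force: 35.0
```

At 21°, with no drop yet. I continue.

Request:
{"method": "arm_command", "body": {"increments": [[0,0,0,0,0,0.004],[0,0,0,0,0,0.008],[0,0,0,0,0,0.012],[0,0,0,0,0,0.016],[0,0,0,0,0,0.02]]}}

```text
t: 12.48
tool_pos: [0.5663, 0.0997, 0.3176]
orientation: [2.823, 1.377, 0.004]
force: [0.8, -0.8, 5.8]
opening: 0.0255
gripper_force: 35.0
```

Request:
{"method": "arm_command", "body": {"increments": [[0,0,0,0,0,0.004],[0,0,0,0,0,0.008],[0,0,0,0,0,0.012],[0,0,0,0,0,0.016],[0,0,0,0,0,0.02]]}}

```text
t: 13.1
tool_pos: [0.5663, 0.0997, 0.3176]
orientation: [2.865, 1.288, 0.004]
force: [-0.6, -0.5, 6.1]
opening: 0.0258
gripper_force: 35.0
```

Request:
{"method": "arm_command", "body": {"increments": [[0,0,0,0,0,0.004],[0,0,0,0,0,0.008],[0,0,0,0,0,0.012],[0,0,0,0,0,0.016],[0,0,0,0,0,0.02]]}}

```text
t: 13.72
tool_pos: [0.5663, 0.0997, 0.3176]
orientation: [2.904, 1.197, 0.004]
force: [-0.5, -0.4, 6.2]
opening: 0.0261
gripper_force: 35.0
```

Request:
{"method": "arm_command", "body": {"increments": [[0,0,0,0,0,0.004],[0,0,0,0,0,0.008],[0,0,0,0,0,0.012],[0,0,0,0,0,0.016],[0,0,0,0,0,0.02]]}}

```text
t: 14.35
tool_pos: [0.5663, 0.0997, 0.3176]
orientation: [2.94, 1.105, 0.004]
force: [0.8, -1.2, 5.5]
opening: 0.0255
gripper_force: 35.0
```

Request:
{"method": "arm_command", "body": {"increments": [[0,0,0,0,0,0.004],[0,0,0,0,0,0.008],[0,0,0,0,0,0.012],[0,0,0,0,0,0.016],[0,0,0,0,0,0.02]]}}

```text
t: 14.98
tool_pos: [0.5663, 0.0996, 0.3175]
orientation: [2.973, 1.012, 0.004]
force: [1.5, -1.0, 5.6]
opening: 0.026
gripper_force: 35.0
```

Request:
{"method": "arm_command", "body": {"increments": [[0,0,0,0,0,0.004],[0,0,0,0,0,0.008],[0,0,0,0,0,0.012],[0,0,0,0,0,0.016],[0,0,0,0,0,0.02]]}}

```text
t: 15.6
tool_pos: [0.5664, 0.0994, 0.3174]
orientation: [3.003, 0.918, 0.004]
force: [2.9, -1.1, 5.0]
opening: 0.0261
gripper_force: 35.0
```

Request:
{"method": "arm_command", "body": {"increments": [[0,0,0,0,0,0.004],[0,0,0,0,0,0.008],[0,0,0,0,0,0.012],[0,0,0,0,0,0.016],[0,0,0,0,0,0.02]]}}

```text
t: 16.23
tool_pos: [0.5665, 0.0991, 0.3173]
orientation: [3.03, 0.822, 0.005]
force: [4.4, -5.0, 4.1]
opening: 0.0257
gripper_force: 35.0
```

```bash
python3 - <<'E'
from h import *
s=read_state();print(s["t"],s["tool_pos"],yaw(),76.8-yaw(),s["force"],s["wrist_torque"],s["q"])
E
```

```text
16.225 [0.56652389 0.09907063 0.31733434] 30.361945105132918 46.43805489486708 [ 4.36186232 -4.97351326  4.0995727 ] [-1.11873122 -0.68939144  0.12316565] [ 8.44728117e-02  1.19271144e-01  1.66205379e+00 -1.50589313e-03
  1.35694586e+00  1.12567363e+00]
```

At 46°, a sideways reaction of 6.6 N appears along +tool y, and the part has sunk slightly. That suggests one lug has caught a notch edge because the part is a little off-axis. I yield in that direction.

Request:
{"method": "arm_command", "body": {"increments": [[0,0.002,0,0,0,0],[0,0.004,0,0,0,0],[0,0.006,0,0,0,0],[0,0.006,0,0,0,0],[0,0.006,0,0,0,0]]}}

```text
t: 16.85
tool_pos: [0.5668, 0.0986, 0.3173]
orientation: [3.031, 0.824, 0.004]
force: [1.4, -1.3, 6.7]
opening: 0.026
gripper_force: 35.0
```

```bash
python3 - <<'E'
from h import *
s=read_state();print(s["t"],s["tool_pos"],yaw(),R.from_rotvec(s["orientation"]).as_matrix()[:,2],s["force"],s["wrist_torque"])
E
```

```text
16.85 [0.56684075 0.09864197 0.31733174] 30.401035054551844 [ 2.53773139e-03  1.09940007e-04 -9.99996774e-01] [ 1.42937323 -1.31365963  6.65028173] [-0.32968793 -0.279263    0.0771434 ]
```

Request:
{"method": "arm_command", "body": {"increments": [[0,0.002,0,0,0,0.002],[0,0.004,0,0,0,0.004],[0,0.006,0,0,0,0.006],[0,0.006,0,0,0,0.008],[0,0.006,0,0,0,0.008]]}}

```text
t: 17.48
tool_pos: [0.5672, 0.0983, 0.3173]
orientation: [-3.041, -0.786, -0.003]
force: [0.5, 2.6, 6.5]
opening: 0.0257
gripper_force: 35.0
```

```bash
python3 - <<'E'
from h import *
s=read_state();print(s["t"],s["tool_pos"],yaw(),R.from_rotvec(s["orientation"]).as_matrix()[:,2],s["force"],s["wrist_torque"])
c=read_camera("side");d=read_camera("scene")
S=lambda c,x0,y0,w,h:cv2.resize(c["image"][y0:y0+h,x0:x0+w,::-1],(400,400),interpolation=cv2.INTER_CUBIC)
w=read_camera("wrist");cv2.imwrite("pics/w4.png",np.hstack([S(c,215,105,70,70),S(d,255,115,70,70)]))
E
```

```text
17.475 [0.56720422 0.09828854 0.31727942] 28.988251264069937 [ 0.00184279  0.00148923 -0.99999719] [0.54082963 2.59471486 6.50872133] [0.36909329 0.10696136 0.16853495]
```

View pics/w4.png

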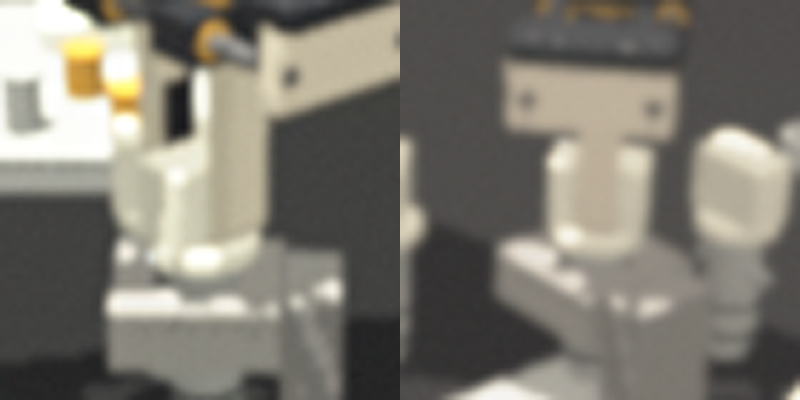

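The views show the condenser seated in the head and upright, but the moments say only one lug has dipped, so it is off-centre. I raise it 1.5 mm off the ledge and find the hole's axis by feel.

Request:
{"method": "arm_command", "body": {"increments": [[0,0,-0.01,0,0,0],[0,0,-0.02,0,0,0],[0,0.006,-0.02,0,0,0],[0,0.01,-0.02,0,0,0],[0,0.01,-0.02,0,0,0]]}}

```text
t: 18.25
tool_pos: [0.5668, 0.097, 0.319]
orientation: [-3.038, -0.785, 0.005]
force: [-4.3, 7.7, -1.5]
opening: 0.0255
gripper_force: 35.0
```

```bash
cat > st.py <<'E'
from h import *
s=read_state();M=R.from_rotvec(s["orientation"]).as_matrix();f=M.T@(s["force"]-np.array([0,0,-4.4]));m=M.T@s["wrist_torque"];g=M.T[:2]@(s["tool_pos"]-np.array([.565,.1005,.317]))*1e3
print("t",round(s["t"],2),"pos",np.round(s["tool_pos"]*1e3,2),"turn",round(76.8-yaw(),2),"F_tool",np.round(f,1),"M_tool",np.round(m,2),"rel mouth(tool)",np.round(g,2))
E
python3 st.py
```

```text
t 18.25 pos [566.77  96.98 318.99] turn 47.82 F_tool [-0.1 -8.8 -2.8] M_tool [2.05 0.02 0.09] rel mouth(tool) [-0.16  3.93]
```

Request:
{"method": "arm_command", "body": {"increments": [[0,-0.005,0,0,0,0],[0,-0.01,0,0,0,0],[0,-0.015,0,0,0,0],[0,-0.02,0,0,0,0],[0,-0.025,0,0,0,0]]}}

```text
t: 18.88
tool_pos: [0.5655, 0.1, 0.3203]
orientation: [3.042, 0.785, 0.0]
force: [-0.0, -0.2, -4.1]
opening: 0.0259
gripper_force: 35.0
```

```bash
python3 st.py
```

```text
t 18.88 pos [565.51 100.03 320.28] turn 47.87 F_tool [-0.1  0.2 -0.3] M_tool [ 0.01  0.02 -0.03] rel mouth(tool) [0.21 0.66]
```

Request:
{"method": "arm_command", "body": {"increments": [[0,-0.003,0,0,0,0],[0,-0.006,0,0,0,0],[0,-0.009,0,0,0,0],[0,-0.01,0,0,0,0],[0,-0.01,0,0,0,0]]}}

```text
t: 19.5
tool_pos: [0.5644, 0.102, 0.3201]
orientation: [3.042, 0.785, -0.0]
force: [-0.2, -0.4, -4.3]
opening: 0.0256
gripper_force: 35.0
```

```bash
python3 st.py
```

```text
t 19.5 pos [564.43 101.98 320.11] turn 47.85 F_tool [-0.4  0.2 -0.1] M_tool [-0.06  0.02 -0.03] rel mouth(tool) [ 0.22 -1.58]
```

Request:
{"method": "arm_command", "body": {"increments": [[0,-0.003,0.004,0,0,0],[0,-0.006,0.004,0,0,0],[0,-0.009,0.004,0,0,0],[0,-0.01,0.004,0,0,0],[0,-0.01,0.004,0,0,0]]}}

```text
t: 20.12
tool_pos: [0.5635, 0.1036, 0.3193]
orientation: [3.042, 0.785, 0.0]
force: [1.2, -1.5, -4.7]
opening: 0.0263
gripper_force: 35.0
```

```bash
python3 st.py
```

```text
t 20.12 pos [563.52 103.57 319.31] turn 47.86 F_tool [0.3 1.9 0.3] M_tool [-0.5  -0.01 -0.01] rel mouth(tool) [ 0.19 -3.4 ]
```

Request:
{"method": "arm_command", "body": {"increments": [[0,0.006,0,0,0,0],[0,0.012,0,0,0,0],[0.004,0.017,0,0,0,0],[0.01,0.017,0,0,0,0],[0.017,0.017,0,0,0,0]]}}

```text
t: 20.75
tool_pos: [0.5679, 0.1023, 0.3193]
orientation: [3.042, 0.785, -0.002]
force: [-4.6, -3.0, -1.8]
opening: 0.0256
gripper_force: 35.0
```

```bash
python3 st.py
```

```text
t 20.75 pos [567.93 102.3  319.27] turn 47.85 F_tool [-5.5  0.4 -2.6] M_tool [-0.06 -1.18  0.02] rel mouth(tool) [ 3.44 -0.16]
```

Request:
{"method": "arm_command", "body": {"increments": [[-0.007,0,0,0,0,0],[-0.014,0,0,0,0,0],[-0.021,0,0,0,0,0],[-0.028,0,0,0,0,0],[-0.034,0,0,0,0,0]]}}

```text
t: 21.38
tool_pos: [0.5626, 0.0994, 0.3196]
orientation: [-3.041, -0.785, -0.004]
force: [6.1, 5.1, -9.8]
opening: 0.0256
gripper_force: 35.0
```

```bash
python3 st.py
```

```text
t 21.38 pos [562.59  99.42 319.6 ] turn 47.85 F_tool [ 7.8 -1.5  5.4] M_tool [ 0.    1.78 -0.03] rel mouth(tool) [-2.63 -0.22]
```

The hole's axis is at about (+0.45, −0.15) mm relative to the measured mouth, in tool axes. The blocked state implies the notches are near 50°. I centre it, lower it and turn on slowly.

Request:
{"method": "arm_command", "body": {"increments": [[0.009,0,0,0,0,0],[0.018,0,0,0,0,0],[0.018,0,0.006,0,0,0],[0.018,0,0.012,0,0,0],[0.018,0,0.016,0,0,0]]}}

```text
t: 22.0
tool_pos: [0.5654, 0.1009, 0.317]
orientation: [3.042, 0.785, 0.001]
force: [-2.8, -0.7, 5.3]
opening: 0.0256
gripper_force: 35.0
```

```bash
python3 st.py
```

```text
t 22.0 pos [565.43 100.85 317.  ] turn 47.85 F_tool [-2.8 -0.7 -9.7] M_tool [ 0.24 -0.65  0.02] rel mouth(tool) [ 0.55 -0.1 ]
```

Request:
{"method": "arm_command", "body": {"increments": [[0,0,0.002,0,0,0.003],[0,0,0.004,0,0,0.006],[0,0,0.004,0,0,0.009],[0,0,0.004,0,0,0.012],[0,0,0.004,0,0,0.012]]}}

```text
t: 22.62
tool_pos: [0.5651, 0.1008, 0.3147]
orientation: [-3.056, -0.727, 0.002]
force: [0.7, 0.6, -3.8]
opening: 0.0256
gripper_force: 35.0
```

```bash
python3 st.py
```

```text
t 22.62 pos [565.07 100.79 314.66] turn 50.03 F_tool [ 0.9 -0.2 -0.6] M_tool [-0.11  0.21 -0.01] rel mouth(tool) [ 0.2  -0.23]
```

It dropped into the notches at 50°. I lower it to the notch floor (expected z≈0.3115).

Request:
{"method": "arm_command", "body": {"increments": [[0,0,0.004,0,0,0],[0,0,0.008,0,0,0],[0,0,0.012,0,0,0],[0,0,0.016,0,0,0],[0,0,0.017,0,0,0]]}}

```text
t: 23.25
tool_pos: [0.5653, 0.1009, 0.3119]
orientation: [-3.056, -0.728, -0.0]
force: [-1.0, 0.4, -3.3]
opening: 0.0258
gripper_force: 35.0
```

```bash
python3 st.py
```

```text
t 23.25 pos [565.29 100.87 311.94] turn 50.01 F_tool [-0.7 -0.8 -1.1] M_tool [0.09 0.02 0.01] rel mouth(tool) [ 0.43 -0.2 ]
```

Request:
{"method": "arm_command", "body": {"increments": [[0,0,0.002,0,0,0],[0,0,0.002,0,0,0],[0,0,0.002,0,0,0],[0,0,0.002,0,0,0],[0,0,0.002,0,0,0]]}}

```text
t: 23.88
tool_pos: [0.5653, 0.1009, 0.3117]
orientation: [-3.056, -0.728, -0.0]
force: [-2.9, -0.5, 0.4]
opening: 0.0258
gripper_force: 35.0
```

Request:
{"method": "arm_command", "body": {"increments": [[0,0,0,0,0,0],[0,0,0,0,0,0],[0,0,0,0,0,0],[0,0,0,0,0,0],[0,0,0,0,0,0]], "fingers": -0.3}}

```text
t: 24.5
tool_pos: [0.5653, 0.1009, 0.3116]
orientation: [3.056, 0.728, 0.0]
force: [-0.8, 0.9, -0.2]
opening: 0.0602
gripper_force: 0.0
```

```bash
python3 st.py
```

```text
t 24.5 pos [565.32 100.86 311.56] turn 50.01 F_tool [-0.3 -1.2 -4.2] M_tool [0.02 0.01 0.03] rel mouth(tool) [ 0.45 -0.18]
```

Released at 60 mm opening with no load on the tool. I retreat straight up and check.

Request:
{"method": "arm_command", "body": {"increments": [[0,0,-0.06,0,0,0],[0,0,-0.18,0,0,0],[0,0,-0.34,0,0,0],[0,0,-0.5,0,0,0],[0,0,-0.6,0,0,0]]}}

```text
t: 25.12
tool_pos: [0.5655, 0.1009, 0.4345]
orientation: [3.056, 0.728, 0.005]
force: [-0.4, 0.3, -0.3]
opening: 0.0603
gripper_force: 0.0
```

```bash
python3 - <<'E'
from h import *
S=lambda c,x0,y0,w,h:cv2.resize(c["image"][y0:y0+h,x0:x0+w,::-1],(400,400),interpolation=cv2.INTER_CUBIC)
c=read_camera("side");w=read_camera("wrist")
cv2.imwrite("pics/w5.png",np.hstack([S(c,205,105,90,90),S(w,160,80,200,200)]))
print(proj(c,(.565,.1008,.039+.12)))
E
python3 st.py
```

```text
[248.16735622 133.1978495 ]
t 25.23 pos [565.83 100.9  434.96] turn 50.01 F_tool [ 0.1  1.  -5. ] M_tool [-0.11 -0.    0.02] rel mouth(tool) [1.49 0.25]
```

View pics/w5.png

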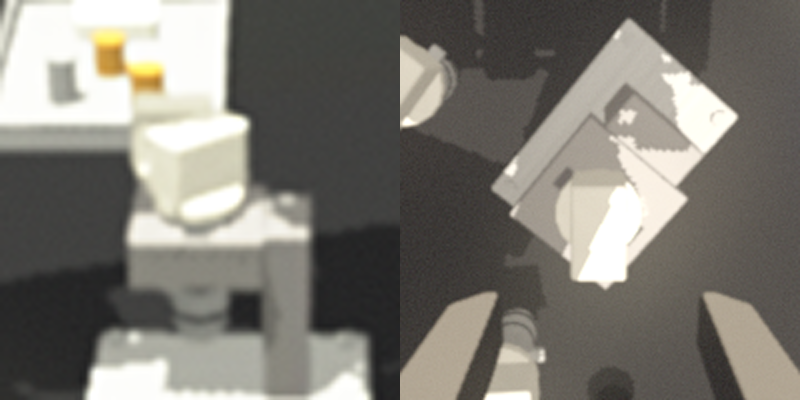

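The condenser hangs upright, with its flange just above the head top and its block turned about 50° from the slots. The gripper is clear of it, so I hand in the job.

```bash
python3 -c "
from plant import *
print(close_job())"
```

```text
the job is handed in; nothing more can be done
None
```

The condenser farthest to the robot's right now hangs upright, locked in the bracket's notches about 50° clockwise of the slots; the gripper is clear, the bystanders were left alone, and the job was handed in at about 25 s (no verdict shown).

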